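# Tip the tally lamp housing down into its stowing bay

### The job

Make the shelf ready to slide in: with the fingertips, push the grey blanking plate along the shelf until it lies clear of the white outlined bay, past the bay's far end (the end away from the lamp housing). Then push the standing black tally lamp housing near its top so that it tips over and comes to rest flat on its back, lens up, within the white outline. Nothing is to be picked up, and the other things on the shelf stay where they are.

Things in the scene. Friction and masses are not known exactly. Their poses are not given: they have to be found in the camera images.
- bay: stowing bay painted on the shelf: white outline, line 8 mm wide, 196 x 116 mm over its outer edges, no height. Origin at its centre on the shelf surface (z = 0.020 above the work surface); x along its length to the far end, where the blanking plate lies; y across, z up. The lamp housing stands over the line of the near (-x) end. Place and turn vary.
- lamp: black plastic tally lamp housing standing on end: solid box 44 deep (x) x 64 wide (y) x 130 mm tall (z), 0.17-0.34 kg, loose. Origin: centre of its underside. Front (-x) has a flat white lens window 31 to 93 mm up and faces away from the bay; +x points over the bay. Pushed high it tips over its +x foot edge (22 mm from the origin) after about 35 mm and falls by itself into the outline; pushed low it slides.
- lamp_mid (a point): centre of the lamp housing, 65 mm above its underside; axes as lamp (x from front to back, z from foot to top)
- lamp_foot_l (a point): corner of the housing's back face (the face that ends up underneath): foot end, +y side
- lamp_foot_r (a point): corner of the housing's back face (the face that ends up underneath): foot end, -y side
- lamp_top_l (a point): corner of the housing's back face (the face that ends up underneath): top end, +y side
- lamp_top_r (a point): corner of the housing's back face (the face that ends up underneath): top end, -y side
- plate: grey steel rack blanking plate lying face up across the far half of the bay: folded channel 44 wide (x) x 210 long (y) x 16 mm high, upright long edges, 0.2-0.33 kg, loose; slides when its edge is pushed. Origin: centre of its underside. x is within 0.2 rad of the bay's x; its -x long edge (22 mm from the origin) faces the lamp housing, 80 to 115 mm away.
- plate_mid (a point): middle of the blanking plate, 8 mm above its underside
- plate_near_l (a point): corner of the plate's top face, 16 mm above the shelf: -x edge, +y end
- plate_near_r (a point): corner of the plate's top face, 16 mm above the shelf: -x edge, -y end
- plate_far_l (a point): corner of the plate's top face, 16 mm above the shelf: +x edge, +y end
- plate_far_r (a point): corner of the plate's top face, 16 mm above the shelf: +x edge, -y end
- adapter_a: chrome bayonet barrel adapter standing on end, 19 mm across, 42 mm tall, beside the bay on its +y side. Origin under its centre. Bystander.
- adapter_b: second, like chrome barrel adapter, standing behind the lamp housing, about 150 to 180 mm before the bay's centre (bay -x). Origin under its centre. Bystander.
- screwdriver: small orange-handled screwdriver lying beside the bay on its -y side, roughly parallel to it: handle 60 x 20 x 18 mm towards its -x, blade 55 mm towards its +x, origin on the underside where they meet. Bystander.
- tape_roll: roll of tape lying flat, 90 mm across, 24 mm high, near a side end of the shelf. Origin under its centre. Bystander.
- screw_jar: closed jar, 50 mm across, 65 mm tall, near a side end of the shelf. Origin under its centre. Bystander.
- battery: grey battery block 50 x 75 x 55 mm high, near a side end of the shelf. Origin under its centre. Bystander.
- beltpack: dark flat beltpack 95 x 60 x 28 mm high (two knobs on top reach 34 mm), near a side end of the shelf. Origin under its centre. Bystander.
Things that resemble listed ones, but are neither listed nor needed, are in the scene too. Leave any purple or yellow look-alike of the lamp alone.

How it is judged:
On the way, in this order (a step that is already met when the one before it is completed fails the run):
1. the blanking plate lies clear of the bay, past its far end, while the lamp housing still stands (x of each of plate_near_l, plate_near_r, plate_far_l, plate_far_r in the frame of bay above 0.098 m and height (world z) of plate_mid between 0.024 and 0.032 m and angle between plate_mid's own z axis and vertical below 0.06 rad and angle between lamp_mid's own z axis and vertical below 0.15 rad), for 0.2 s.
2. the lamp housing has been tipped onto its back within the bay (x of lamp_foot_l in the frame of bay between -0.098 and 0.098 m and y of lamp_foot_l in the frame of bay between -0.058 and 0.058 m and x of lamp_foot_r in the frame of bay between -0.098 and 0.098 m and y of lamp_foot_r in the frame of bay between -0.058 and 0.058 m and x of lamp_top_l in the frame of bay between -0.098 and 0.098 m and y of lamp_top_l in the frame of bay between -0.058 and 0.058 m and x of lamp_top_r in the frame of bay between -0.098 and 0.098 m and y of lamp_top_r in the frame of bay between -0.058 and 0.058 m and angle between lamp_mid's own z axis and vertical above 1.48 rad and angle between lamp_mid's own x axis and vertical above 3.04 rad and height (world z) of lamp_mid below 0.047 m), for 0.2 s.
At the end, for the whole second after the job is handed in: The lamp housing lies flat on its back, lens up, with all four corners of its back face within the outer edge of the white line (196 x 116 mm), at rest; the blanking plate lies flat on the shelf with all its corners past the outer edge of the bay's far end line (all of step 2 and x of each of plate_near_l, plate_near_r, plate_far_l, plate_far_r in the frame of bay above 0.098 m and height (world z) of plate_mid between 0.024 and 0.032 m and angle between plate_mid's own z axis and vertical below 0.06 rad and linear speed of each of lamp, plate below 0.01 m/s); the robot touches nothing.
It fails at once if the lamp housing is lifted off the shelf (centre raised over 10 mm more than tipping it needs) (height (world z) of lamp_mid above 0.1 m or (angle between lamp_mid's own z axis and vertical above 1.3 rad and height (world z) of lamp_mid above 0.075 m)).
It fails at once if the blanking plate is lifted or tipped up (over 15 mm or about 20 degrees) (height (world z) of plate_mid above 0.043 m or angle between plate_mid's own z axis and vertical above 0.35 rad).
It fails at once if another thing on the shelf is moved more than 20 mm or knocked over (distance of any of adapter_a, adapter_b, screwdriver, tape_roll, screw_jar, battery, beltpack from where it was at the start of the episode above 0.02 m or angle between any of adapter_a, adapter_b, screwdriver, tape_roll, screw_jar, battery, beltpack's own z axis and vertical above 0.5 rad).
It also fails if it takes over 43 s, if anything falls off the work surface, if the arm or the gripper's body presses on something with over 40 N, if the wrist force passes 120 N, or if a joint passes its speed limit or range.

### The arm

A 7-joint arm with a two-finger parallel gripper is mounted at the origin on the work surface. World frame = base frame: x ahead of the robot, y to its left, z up, the work surface at z = 0. Lengths are in m, angles in rad, forces in N, time in s.
With the tool pointing down it reaches from about 0.4 to 0.85 m from the base axis. Payload 10.4 kg.
Tool frame: the origin (TCP) lies at the very end of the fingers, on their centre line; the grasp point (between the pads) lies 19 mm behind it (manip.grip_depth is the distance from the TCP to the grasp point, in m); z points along the fingers, x is the direction in which the jaws open and shut, and the axes are right-handed (so a half turn about z gives the same grasp; the last joint's range is limited). The gripper opens to 85 mm and grips with 20 to 120 N. Pads are 22 mm wide; open, the fingers measure 114 mm over their backs; the gripper's body (76 mm by 85 mm) begins 54 mm behind the grasp point. The pads swing forward as they close: fully open they stand 13 mm farther back than shut.
Start: joints at [1.098, 0.332, -0.065, 1.46, 0.022, 1.35, -0.088], TCP at [0.272, -0.563, 0.231] pointing down, gripper open.
Joint ranges: [-2.6, 2.6], [-0.5, 2.12], [-1.47, 1.34], [0.16, 2.42], [-1.27, 4.41], [0.06, 2.06], [-2.6, 2.6]. Speed limits (rad/s): [2.22, 2.22, 2.79, 2.79, 3.14, 3.14, 3.14].

### API

Orientations are given as a unit quaternion [x, y, z, w].
In Python, from workcell import manip, cams gives the robot as it stands. The module is installed in compiled form; this text tells all that it offers.
- The arm moves only by the tool move_arm, never from a script. Its arguments are lists of equal length, an entry for each row: "claw": the opening, from 0 (shut) to 1 (fully open); "dp": the shift along the tool's x, y, z as a fraction of full scale, a list of three; "turn": the turn, a rotation vector about the tool's x, y, z as a fraction of full scale, a list of three. A call has 1 to 8 rows; each row shifts and turns the commanded pose from where the row before left it, along the tool's axes as they then stand; what a row does not reach is not made up. Full scale, the value 1, is 200 mm for a shift and 45 degrees for a turn. A row lasts 1/12 s, in which the tool goes at most 41.7 mm and 7.16 degrees, less where a joint would pass 70% of its speed; a pose out of reach is approached as far as the arm can. A call with a number of a shift or a turn outside -1 to 1 is refused whole. A call with a gripper value outside its range is refused whole. The fingers move at their own pace and stop on an object; "grip_force" is the grip in N (left out, the last holds). Time passes only in rows, so rows that do not move let the fingers close. It gives the time, the measured TCP pose, the force and the opening at its end, in the units of the state.
- manip.get_obs(): the state, without advancing time (a new reading comes with each control period).
- cams.camera(name): name is "side" or "top" or "wrist"; returns the picture (420x560x3 uint8, red, green, blue); there is no depth.
- cams.camera_info(name): a dict with "fx", "fy", "cx", "cy" (pixels), "dist" ([k1, k2, p1, p2, k3] as OpenCV has them; the pictures are not rectified), "pose" (4x4, takes a point from camera to world coordinates); the wrist camera has in their place "tool_from_camera" (4x4, takes a point from camera to tool coordinates, whose origin is the TCP and whose axes are the tool frame's). Camera axes: x right, y down, z forward; pixel columns grow to the right and rows downward; lengths in m; the calibration is good to about 2 mm. A picture is of the moment at which its call begins: read the wrist's pose just before it. camera_info takes no time and is no camera call.
- manip.hand_in(): hands the job in, once; it reports no verdict.
The state is a dict: "clock": time; "joint_pos": joint angles; "joint_velocities": joint speeds; "tau": joint torques, N m; "position": TCP position; "ee_rot": TCP orientation; "ft_force": force on the tool from outside, world axes, zero at the start; "torque": the same for the moment, N m; "grip_width": opening from 0.0 (shut) to 1.0 (fully open).
Only numpy, scipy, OpenCV 4.12 (cv2) and the standard library are available. Lean on these libraries where they do the work, as an engineer would, in place of code of your own. Each camera call takes 0.05 s, during which the arm holds its last target.

## Working session

There is one attempt and no reset: what is moved stays moved. The work goes in short steps, Python scripts to look and compute and a tool call to move; the robot and the scene stay as the last step left them, time stands still between calls to the robot, and variables do not carry over. Pictures are saved under pics/ and viewed, and the job is handed in when it is done.

Besides the shell and the picture viewer there is one more tool, called after ">>>" as name(argument=value, ...), one argument or row to a line, values as JSON. move_arm: Moves the arm, as the interface text tells. Shift numbers are shares of 200 mm and turn numbers shares of 45 degrees, none past 1 either way. Its arguments: {"type":"object","properties":{"claw":{"type":"array","items":{"type":"number"}},"dp":{"type":"array","items":{"type":"array","items":{"type":"number"}}},"turn":{"type":"array","items":{"type":"array","items":{"type":"number"}}},"grip_force":{"type":"number"}},"required":["claw","dp","turn"]}

```bash
mkdir -p pics; cat > h.py <<'E'
import numpy as np, cv2
from workcell import manip, cams
def snap(n,f):
    im=cams.camera(n); cv2.imwrite('pics/'+f,cv2.cvtColor(im,cv2.COLOR_RGB2BGR)); return im
def toworld(name,uv,z,pose=None):
    i=cams.camera_info(name); K=np.array([[i['fx'],0,i['cx']],[0,i['fy'],i['cy']],[0,0,1]])
    T=np.array(i['pose']) if pose is None else pose
    n=cv2.undistortPoints(np.array(uv,float).reshape(-1,1,2),K,np.array(i['dist'],float)).reshape(-1,2)
    d=np.c_[n,np.ones(len(n))]@T[:3,:3].T; o=T[:3,3]
    return o+d*((z-o[2])/d[:,2])[:,None]
E
python3 - <<'E'
from h import *
o=manip.get_obs(); print(o)
for n in('top','side'):
    snap(n,n+'0.png'); print(n,cams.camera_info(n))
E
```

```text
{'clock': 0.0, 'joint_pos': array([ 1.0984181 ,  0.3328817 , -0.06471729,  1.46095484,  0.0216367 ,
        1.34988853, -0.0884807 ]), 'joint_velocities': array([ 3.61551860e-04, -1.28834128e-05,  2.75431225e-03, -7.56343577e-04,
       -1.11418645e-03,  1.36259087e-03,  5.29496748e-04]), 'tau': array([-2.04618715e-03, -6.25451803e+01,  4.78412106e-02, -3.91614962e+01,
        1.60972093e-02,  9.72226117e-03,  4.93899859e-05]), 'position': array([ 0.27155776, -0.5625028 ,  0.23050339]), 'ee_rot': array([ 8.47001656e-01, -5.31589766e-01, -6.32268116e-04, -3.39793948e-04]), 'ft_force': array([ 0.41070098, -0.07093572, -0.209433  ]), 'torque': array([ 0.01020657, -0.00492622, -0.01017541]), 'grip_width': 0.9997975314366241}
top {'fx': 523.9307584294352, 'fy': 523.9307584294352, 'cx': 277.0934423887463, 'cy': 212.49707230301368, 'dist': array([-0.08174952,  0.        ,  0.        ,  0.        ,  0.        ]), 'pose': array([[ 0.00682216, -0.97253734,  0.23264689,  0.13587557],
       [-0.99996525, -0.00552017,  0.00624701, -0.07897   ],
       [-0.0047912 , -0.23268142, -0.97254121,  1.66825667],
       [ 0.        ,  0.        ,  0.        ,  1.        ]])}
side {'fx': 399.69605937712794, 'fy': 399.69605937712794, 'cx': 284.128265608119, 'cy': 209.34441812358543, 'dist': array([-0.01296897,  0.        ,  0.        ,  0.        ,  0.        ]), 'pose': array([[-0.9552918 , -0.16525252,  0.24517172,  0.21070548],
       [-0.29547235,  0.56348299, -0.77148105,  0.75691735],
       [-0.0106609 , -0.80943099, -0.58711823,  0.7733865 ],
       [ 0.        ,  0.        ,  0.        ,  1.        ]])}
```

View pics/top0.png

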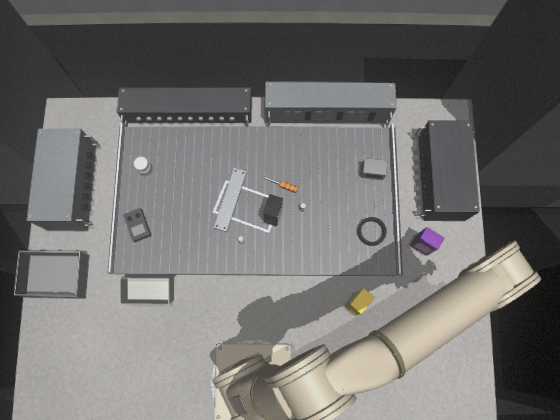

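View pics/side0.png

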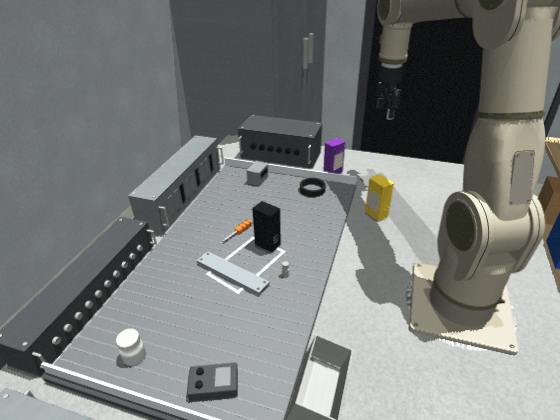

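```bash
python3 - <<'E'
import cv2
im=cv2.imread('pics/top0.png'); cv2.imwrite('pics/top0z.png',cv2.resize(im[150:300,190:390],None,fx=4,fy=4,interpolation=cv2.INTER_CUBIC))
im=cv2.imread('pics/side0.png'); cv2.imwrite('pics/side0z.png',cv2.resize(im[150:350,120:380],None,fx=3,fy=3,interpolation=cv2.INTER_CUBIC))
E
```

```text
(no output)
```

View pics/top0z.png

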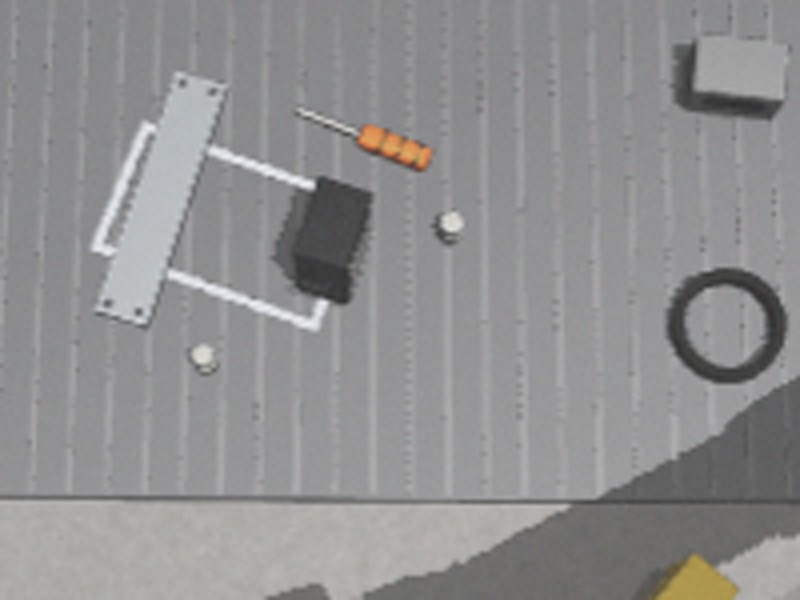

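View pics/side0z.png

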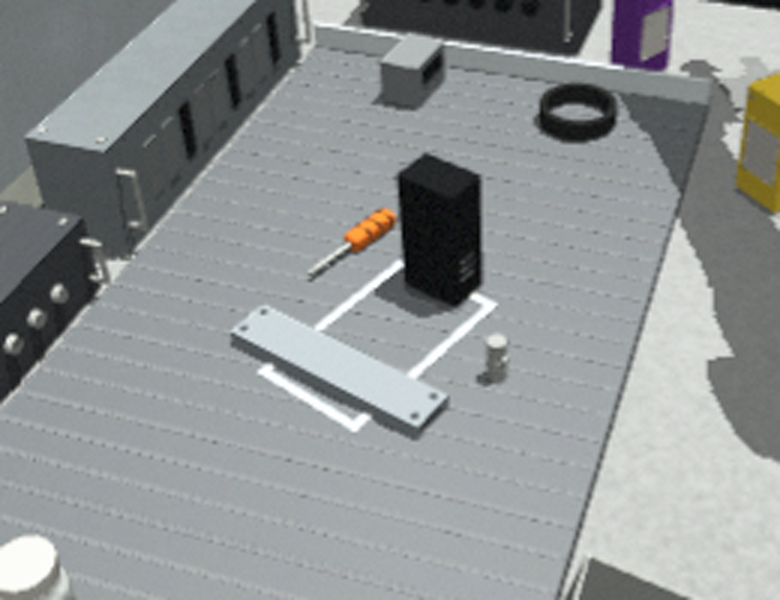

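The top view shows the bay outline, with far corners around (227,181) and (214,212) and a near corner around (269,232). The plate lies across its far half and the lamp covers the near end at about (272,208). The adapters are at (303,206) and (241,239), and the screwdriver is around (280,185). Next I'll measure these.

```bash
cat > m.py <<'E'
from h import *
Z=lambda p:(np.array(p,float)+.5)/4-.5+[190,150]
S=lambda p:(np.array(p,float)+.5)/3-.5+[120,150]
def bay(im,name,z=0.02):
    w=((im.min(2)>195)&(im.max(2).astype(int)-im.min(2)<25)).astype(np.uint8)
    return w
E
python3 - <<'E'
from m import *
t=lambda p,z:toworld('top',Z(p),z)[:,:2].round(4)
s=lambda p,z:toworld('side',S(p),z)[:,:2].round(4)
print('bay outer far-r,far-l,near-l'); print(t([(147,121),(92,250),(319,331)],.02))
print('side',s([(257,369),(357,432),(498,303)],.02))
print('plate top corners far_r,near_r,near_l,far_l'); print(t([(177,72),(228,86),(148,325),(96,310)],.036))
print(s([(231,334),(264,306),(448,401),(416,434)],.036))
print('lamp top');print(t([(318,178),(371,192),(350,268),(296,252)],.15)); print(s([(398,178),(426,155),(481,176),(455,196)],.15))
print('lamp base side',s([(406,287),(458,304),(481,286)],.02)); print('t base',t([(302,288),(347,303)],.02))
print('adB top',t([(451,219)],.062),'adA',t([(203,352)],.062),'A side',s([(497,341)],.062))
print('screwdr',t([(298,109),(357,133),(362,128),(432,160),(428,170)],.03))
E
```

```text
bay outer far-r,far-l,near-l
[[ 0.6395  0.0992]
 [ 0.5302  0.1406]
 [ 0.4645 -0.0441]]
side [[ 0.641   0.0981]
 [ 0.5283  0.1408]
 [ 0.4627 -0.0453]]
plate top corners far_r,near_r,near_l,far_l
[[0.6767 0.0741]
 [0.6648 0.0321]
 [0.4653 0.0916]
 [0.4772 0.1335]]
[[0.6738 0.079 ]
 [0.662  0.0367]
 [0.4617 0.1003]
 [0.4748 0.1421]]
lamp top
[[ 0.5557 -0.0449]
 [ 0.545  -0.0847]
 [ 0.4864 -0.0694]
 [ 0.4984 -0.0291]]
[[ 0.5528 -0.0399]
 [ 0.541  -0.0806]
 [ 0.4829 -0.0635]
 [ 0.4956 -0.0288]]
lamp base side [[ 0.5535 -0.0421]
 [ 0.4982 -0.0333]
 [ 0.4853 -0.0638]]
t base [[ 0.4997 -0.03  ]
 [ 0.4876 -0.0664]]
adB top [[ 0.547  -0.1485]] adA [[0.4389 0.0453]] A side [[0.4354 0.0458]]
screwdr [[ 0.6473 -0.0252]
 [ 0.6271 -0.0736]
 [ 0.6314 -0.0776]
 [ 0.6046 -0.1346]
 [ 0.5961 -0.1314]]
```

>>> move_arm(
  claw=[0.4, 0.4, 0.4, 0.4, 0.4, 0.4, 0.4, 0.4],
  dp=[
    [-0.11, -0.135, 0],
    [-0.11, -0.135, 0],
    [-0.11, -0.135, 0],
    [-0.11, -0.135, 0],
    [-0.11, -0.135, 0],
    [-0.11, -0.135, 0],
    [-0.11, -0.135, 0],
    [-0.11, -0.135, 0],
  ],
  turn=[
    [0, 0, 0],
    [0, 0, 0],
    [0, 0, 0],
    [0, 0, 0],
    [0, 0, 0],
    [0, 0, 0],
    [0, 0, 0],
    [0, 0, 0],
  ],
)

```text
clock: 0.77
position: [0.39, -0.3087, 0.2311]
ee_rot: [0.847, -0.532, -0.0, 0.0]
ft_force: [0.7, -0.7, -0.1]
grip_width: 0.4
```

>>> move_arm(
  claw=[0.4, 0.4, 0.4, 0.4, 0.4, 0.4, 0.4, 0.4],
  dp=[
    [-0.11, -0.135, 0],
    [-0.11, -0.135, 0],
    [-0.11, -0.135, 0],
    [-0.11, -0.135, 0],
    [-0.11, -0.135, 0],
    [-0.11, -0.135, 0],
    [-0.11, -0.135, 0],
    [-0.11, -0.135, 0],
  ],
  turn=[
    [0, 0, 0],
    [0, 0, 0],
    [0, 0, 0],
    [0, 0, 0],
    [0, 0, 0],
    [0, 0, 0],
    [0, 0, 0],
    [0, 0, 0],
  ],
)

```text
clock: 1.43
position: [0.508, -0.0564, 0.2312]
ee_rot: [0.847, -0.532, -0.0, 0.0]
ft_force: [0.4, -0.2, -0.5]
grip_width: 0.396
```

>>> move_arm(
  claw=[0.4, 0.4, 0.4, 0.4, 0.4, 0.4, 0.4, 0.4],
  dp=[
    [0, 0, 0],
    [0, 0, 0],
    [0, 0, 0],
    [0, 0, 0],
    [0, 0, 0],
    [0, 0, 0],
    [0, 0, 0],
    [0, 0, 0],
  ],
  turn=[
    [0, 0, -0.14],
    [0, 0, -0.14],
    [0, 0, -0.14],
    [0, 0, -0.14],
    [0, 0, -0.14],
    [0, 0, -0.14],
    [0, 0, -0.14],
    [0, 0, 0],
  ],
)

```text
clock: 2.1
position: [0.5075, -0.058, 0.231]
ee_rot: [0.985, -0.172, -0.0, 0.0]
ft_force: [0.3, -0.1, -0.4]
grip_width: 0.396
```

>>> move_arm(
  claw=[0.4, 0.4, 0.4, 0.4, 0.4],
  dp=[
    [0.012, -0.132, 0],
    [0.012, -0.132, 0],
    [0.012, -0.132, 0],
    [0.012, -0.132, 0],
    [0, 0, 0],
  ],
  turn=[
    [0, 0, 0],
    [0, 0, 0],
    [0, 0, 0],
    [0, 0, 0],
    [0, 0, 0],
  ],
)

```text
clock: 2.52
position: [0.5538, 0.0435, 0.2311]
ee_rot: [0.985, -0.174, -0.0, -0.001]
ft_force: [-0.1, 1.1, 0.6]
grip_width: 0.403
```

```bash
python3 - <<'E'
from h import *
o=manip.get_obs(); print(o['position'],o['ee_rot'])
snap('wrist','w1.png'); print(cams.camera_info('wrist')['tool_from_camera'].round(3))
E
```

```text
[0.55379181 0.04350598 0.23111795] [ 9.84770850e-01 -1.73851614e-01 -1.33272350e-04 -1.40383853e-03]
[[ 1.     0.001 -0.     0.001]
 [-0.001  0.957  0.291 -0.074]
 [ 0.001 -0.291  0.957 -0.144]
 [ 0.     0.     0.     1.   ]]
```

View pics/w1.png

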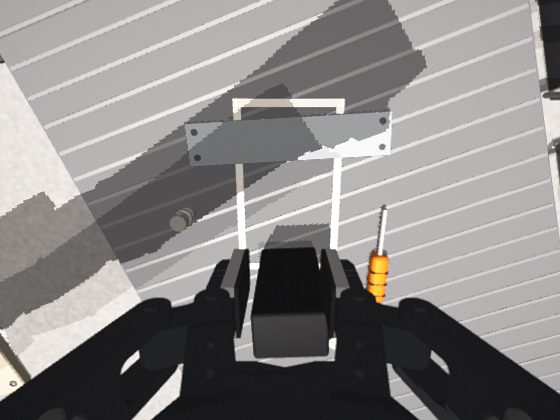

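The wrist view shows the bay far line at row 103 (columns 233–344). The plate runs from (185,123)–(390,112) to (190,167)–(390,153). The lamp is seen behind the fingers, with its top face at rows 310–356. I'll convert these to positions.

```bash
cat >> m.py <<'E'
from scipy.spatial.transform import Rotation as R
def wpose(o):
    T=np.eye(4);T[:3,:3]=R.from_quat(o['ee_rot']).as_matrix();T[:3,3]=o['position']
    return T@np.array(cams.camera_info('wrist')['tool_from_camera'])
BC=np.array([.5513,.028]);a=np.radians(70.2)
BX=np.array([np.cos(a),np.sin(a)]);BY=np.array([-BX[1],BX[0]])
tob=lambda p:np.c_[(p[:,:2]-BC)@BX,(p[:,:2]-BC)@BY].round(4)
E
python3 - <<'E'
from m import *
import cv2
o=manip.get_obs();P=wpose(o)
w=lambda p,z:tob(toworld('wrist',p,z,P))
print('bay far_l far_r,sideL low,sideR low',w([(233,99),(345,99),(238,245),(339,245)],.02))
print('plate fl fr nr nl',w([(185,123),(391,112),(391,153),(190,167)],.036))
print('lamp top: back l r,front r l',w([(252,312),(328,312),(327,355),(255,356)],.15))
print('lamp base back',w([(256,250),(319,250)],.02))
im=cv2.imread('pics/w1.png');cv2.imwrite('pics/w1z.png',cv2.resize(im[80:380,170:410],None,fx=2.5,fy=2,interpolation=cv2.INTER_CUBIC)) 
E
```

```text
bay far_l far_r,sideL low,sideR low [[ 0.094   0.0553]
 [ 0.0935 -0.0612]
 [-0.071   0.0577]
 [-0.0714 -0.0624]]
plate fl fr nr nl [[ 0.0707  0.1027]
 [ 0.0805 -0.105 ]
 [ 0.0396 -0.1089]
 [ 0.0257  0.1017]]
lamp top: back l r,front r l [[-0.0718  0.0283]
 [-0.0719 -0.0328]
 [-0.1137 -0.0334]
 [-0.1146  0.0272]]
lamp base back [[-0.0776  0.0365]
 [-0.0778 -0.0388]]
```

View pics/w1z.png

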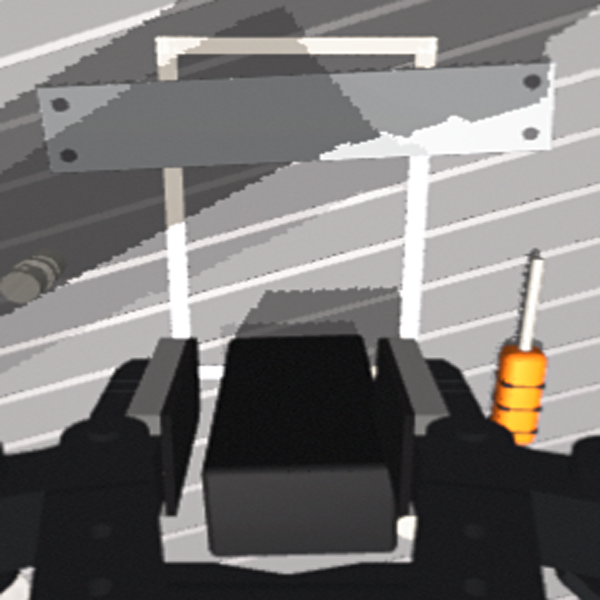

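>>> move_arm(
  claw=[0.4, 0.4, 0.4, 0.4, 0.4, 0.4, 0.4, 0.4],
  dp=[
    [0, 0.035, 0],
    [0, 0, 0.16],
    [0, 0, 0.16],
    [0, 0, 0.16],
    [0, 0, 0.16],
    [0, 0, 0.16],
    [0, 0, 0.16],
    [0, 0, 0],
  ],
  turn=[
    [0, 0, 0],
    [0, 0, 0],
    [0, 0, 0],
    [0, 0, 0],
    [0, 0, 0],
    [0, 0, 0],
    [0, 0, 0],
    [0, 0, 0],
  ],
)

```text
clock: 3.23
position: [0.5464, 0.0284, 0.0337]
ee_rot: [0.984, -0.177, -0.004, 0.001]
ft_force: [-2.8, -0.1, -1.1]
grip_width: 0.403
```

```bash
python3 - <<'E'
from m import *
o=manip.get_obs(); print(o['position'],tob(o['position'][None]))
im=snap('side','s2.png'); cv2.imwrite('pics/s2z.png',cv2.resize(cv2.imread('pics/s2.png')[170:320,160:340],None,fx=4,fy=4,interpolation=cv2.INTER_CUBIC))
E
```

```text
[0.54636763 0.02837969 0.03370193] [[-0.0013  0.0048]]
```

View pics/s2z.png

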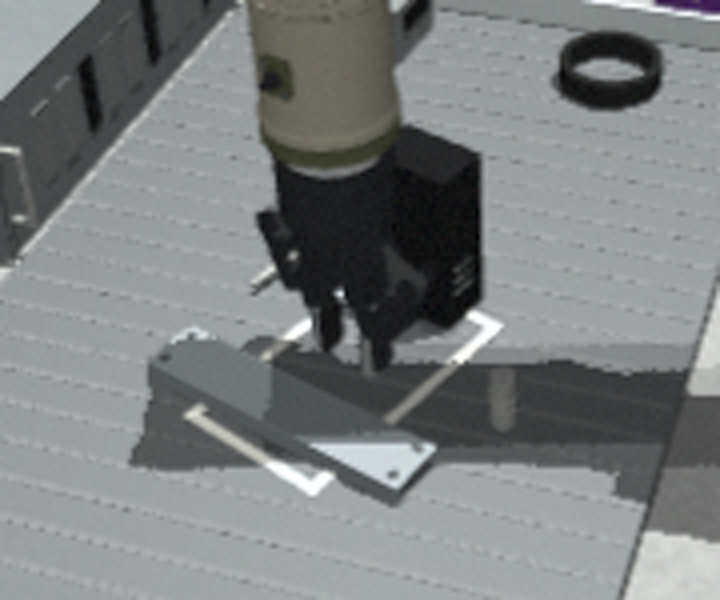

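>>> move_arm(
  claw=[0.4, 0.4, 0.4, 0.4, 0.4, 0.4, 0.4],
  dp=[
    [0, 0, 0.02],
    [0, 0, 0.015],
    [0, 0, 0],
    [0, -0.03, 0],
    [0, -0.03, 0],
    [0, -0.03, 0],
    [0, 0, 0],
  ],
  turn=[
    [0, 0, 0],
    [0, 0, 0],
    [0, 0, 0],
    [0, 0, 0],
    [0, 0, 0],
    [0, 0, 0],
    [0, 0, 0],
  ],
)

```text
clock: 3.87
position: [0.5575, 0.0503, 0.0329]
ee_rot: [0.985, -0.174, 0.0, -0.001]
ft_force: [-0.1, 0.6, 0.2]
grip_width: 0.397
```

```bash
python3 - <<'E'
from m import *
o=manip.get_obs(); print(o['position'],tob(o['position'][None]),o['ee_rot'])
snap('wrist','w3.png')
im=snap('side','s3.png'); cv2.imwrite('pics/s3z.png',cv2.resize(cv2.imread('pics/s3.png')[170:320,160:340],None,fx=4,fy=4,interpolation=cv2.INTER_CUBIC))
E
```

```text
[0.55751599 0.05029724 0.03289952] [[0.0231 0.0017]] [ 9.84788073e-01 -1.73758087e-01  4.96313695e-04 -5.76834698e-04]
```

View pics/s3z.png

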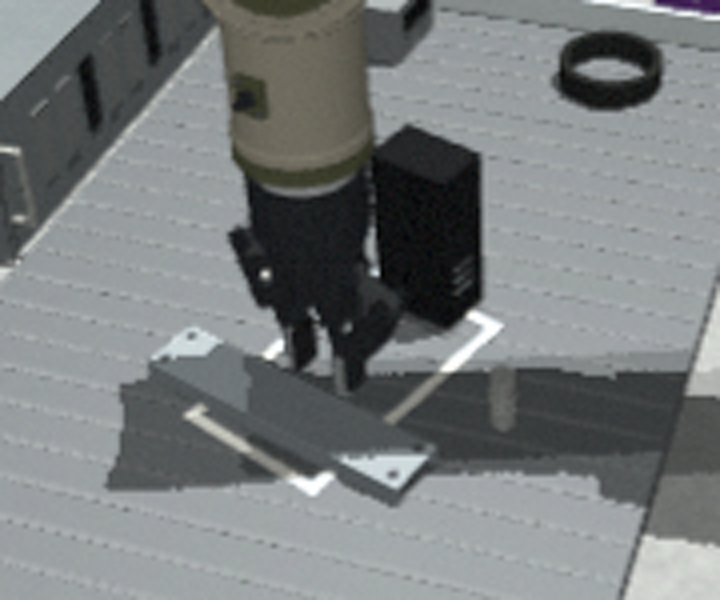

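View pics/w3.png

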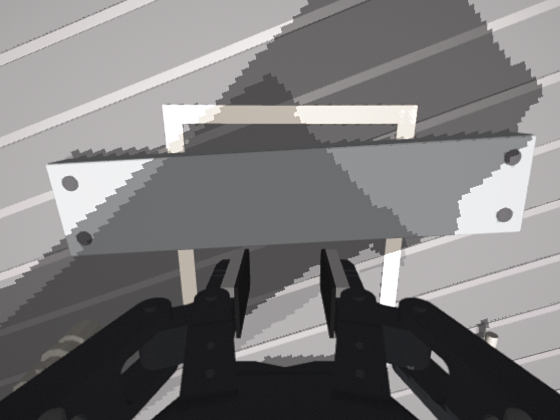

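>>> move_arm(
  claw=[0.4, 0.4, 0.4, 0.4, 0.4, 0.4, 0.4],
  dp=[
    [0, 0.05, 0],
    [0, 0, 0],
    [0, 0, 0.02],
    [0, 0, 0.02],
    [0, 0, 0],
    [0, 0, 0],
    [0, 0, 0],
  ],
  turn=[
    [0, 0, 0],
    [0, 0, 0],
    [0, 0, 0],
    [0, 0, 0],
    [0, 0, 0],
    [0, 0, 0],
    [0, 0, 0],
  ],
)

```text
clock: 4.55
position: [0.5534, 0.0389, 0.0242]
ee_rot: [0.985, -0.175, -0.0, -0.0]
ft_force: [-0.6, 0.3, 0.3]
grip_width: 0.4
```

>>> move_arm(
  claw=[0.4, 0.4, 0.4, 0.4, 0.4, 0.4, 0.4, 0.4],
  dp=[
    [0, -0.03, 0],
    [0, -0.03, 0],
    [0, -0.03, 0],
    [0, -0.03, 0],
    [0, -0.03, 0],
    [0, -0.03, 0],
    [0, -0.03, 0],
    [0, 0, 0],
  ],
  turn=[
    [0, 0, 0],
    [0, 0, 0],
    [0, 0, 0],
    [0, 0, 0],
    [0, 0, 0],
    [0, 0, 0],
    [0, 0, 0],
    [0, 0, 0],
  ],
)

```text
clock: 5.22
position: [0.5683, 0.0801, 0.0244]
ee_rot: [0.985, -0.174, 0.0, -0.001]
ft_force: [-0.9, -0.5, -0.1]
grip_width: 0.401
```

```bash
python3 - <<'E'
from m import *
o=manip.get_obs(); print(o['position'],tob(o['position'][None]),o['ft_force'])
im=snap('side','s4.png'); cv2.imwrite('pics/s4z.png',cv2.resize(cv2.imread('pics/s4.png')[170:320,160:340],None,fx=4,fy=4,interpolation=cv2.INTER_CUBIC))
snap('wrist','w4.png')
E
```

```text
[0.56829554 0.08005573 0.02444432] [[0.0547 0.0016]] [-0.91366277 -0.54849354 -0.08277357]
```

View pics/s4z.png

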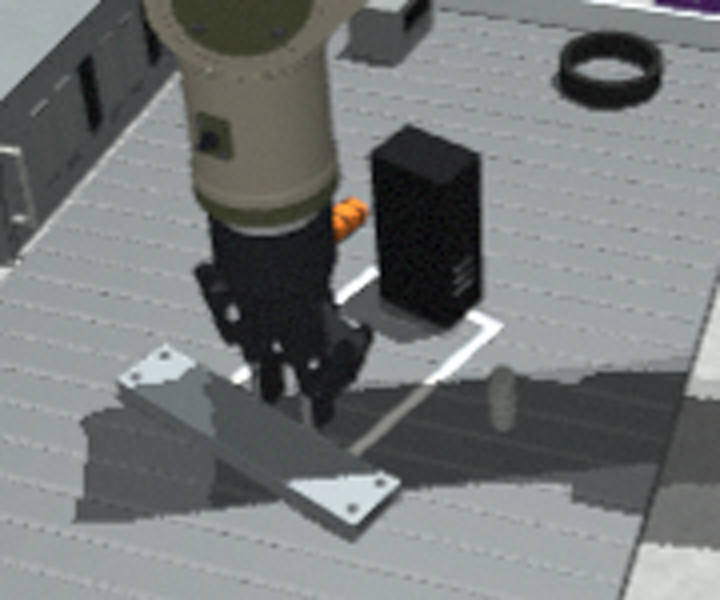

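View pics/w4.png

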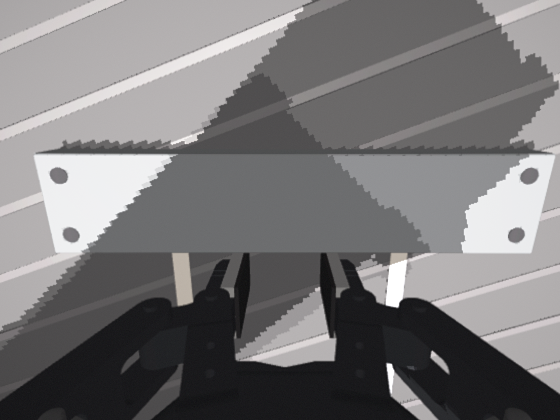

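The plate is now square to the fingers and sliding, with its near edge level at row 252. I'll push about 48 mm more.

>>> move_arm(
  claw=[0.4, 0.4, 0.4, 0.4, 0.4, 0.4, 0.4, 0.4],
  dp=[
    [0, -0.035, 0],
    [0, -0.035, 0],
    [0, -0.035, 0],
    [0, -0.035, 0],
    [0, -0.035, 0],
    [0, -0.035, 0],
    [0, -0.035, 0],
    [0, -0.01, 0],
  ],
  turn=[
    [0, 0, 0],
    [0, 0, 0],
    [0, 0, 0],
    [0, 0, 0],
    [0, 0, 0],
    [0, 0, 0],
    [0, 0, 0],
    [0, 0, 0],
  ],
)

```text
clock: 5.98
position: [0.5857, 0.1278, 0.0244]
ee_rot: [0.985, -0.174, 0.0, -0.0]
ft_force: [0.2, -2.2, 0.6]
grip_width: 0.398
```

>>> move_arm(
  claw=[0.4, 0.4, 0.4, 0.4],
  dp=[
    [0, 0, 0],
    [0, 0.06, 0],
    [0, 0.06, 0],
    [0, 0, 0],
  ],
  turn=[
    [0, 0, 0],
    [0, 0, 0],
    [0, 0, 0],
    [0, 0, 0],
  ],
)

```text
clock: 6.32
position: [0.5766, 0.0992, 0.024]
ee_rot: [0.984, -0.177, -0.0, 0.001]
ft_force: [-0.0, -0.9, -0.3]
grip_width: 0.401
```

```bash
python3 - <<'E'
from m import *
o=manip.get_obs(); print(o['position'],tob(o['position'][None]),o['ft_force'])
im=snap('side','s5.png'); cv2.imwrite('pics/s5z.png',cv2.resize(cv2.imread('pics/s5.png')[170:340,120:320],None,fx=3.5,fy=3.5,interpolation=cv2.INTER_CUBIC))
snap('wrist','w5.png')
E
```

```text
[0.57656917 0.09916555 0.02395655] [[0.0755 0.0003]] [-0.03833444 -0.87678941 -0.32728838]
```

View pics/s5z.png

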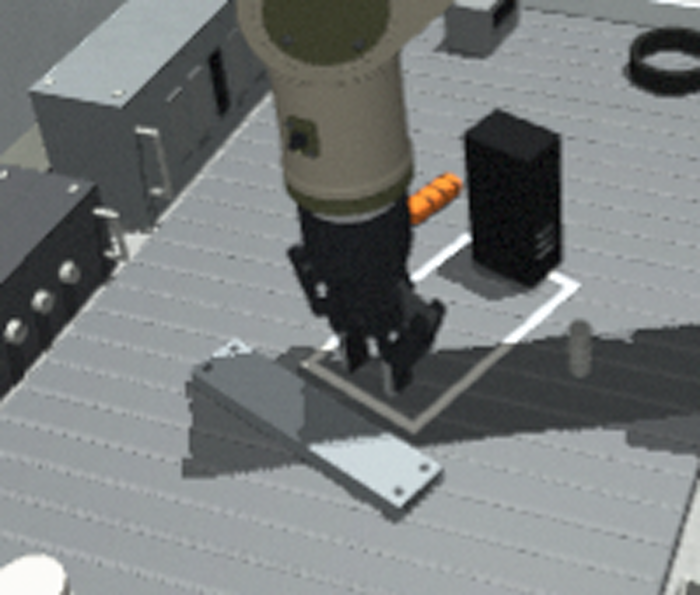

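View pics/w5.png

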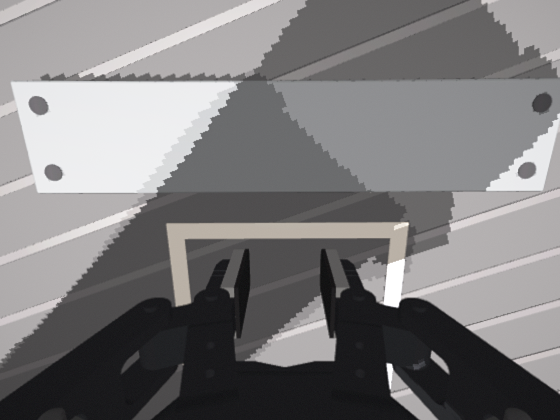

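```bash
python3 - <<'E'
from m import *
o=manip.get_obs();P=wpose(o)
w=lambda p,z:tob(toworld('wrist',p,z,P))
print(w([(167,223),(408,223)],.02),w([(38,192),(544,190)],.036))
E
```

```text
[[ 0.0981  0.0566]
 [ 0.0972 -0.0603]] [[ 0.1181  0.1023]
 [ 0.1175 -0.1085]]
```

The wrist view puts the plate's near edge about 20 mm past the outer edge of the far line. Next I'll raise the hand and go over to the lens side of the lamp.

>>> move_arm(
  claw=[0.4, 0.4, 0.4, 0.4, 0.4, 0.4, 0.4, 0.4],
  dp=[
    [0, 0, -0.17],
    [0, 0, -0.18],
    [0, 0, -0.18],
    [0, 0, -0.18],
    [0, 0, -0.18],
    [0, 0, -0.17],
    [0, 0, 0],
    [0, 0, 0],
  ],
  turn=[
    [0, 0, 0],
    [0, 0, 0],
    [0, 0, 0],
    [0, 0, 0],
    [0, 0, 0],
    [0, 0, 0],
    [0, 0, 0],
    [0, 0, 0],
  ],
)

```text
clock: 7.08
position: [0.5782, 0.104, 0.2386]
ee_rot: [0.985, -0.175, 0.002, -0.001]
ft_force: [-0.7, 0.4, -1.5]
grip_width: 0.4
```

>>> move_arm(
  claw=[0.4, 0.4, 0.4, 0.4, 0.4, 0.4, 0.4, 0.4],
  dp=[
    [0, 0.18, 0],
    [0, 0.18, 0],
    [0, 0.18, 0],
    [0, 0.18, 0],
    [0, 0.18, 0],
    [0, 0.18, 0],
    [0, 0.06, 0],
    [0, 0, 0],
  ],
  turn=[
    [0, 0, 0],
    [0, 0, 0],
    [0, 0, 0],
    [0, 0, 0],
    [0, 0, 0],
    [0, 0, 0],
    [0, 0, 0],
    [0, 0, 0],
  ],
)

```text
clock: 7.75
position: [0.4968, -0.1147, 0.2349]
ee_rot: [0.984, -0.178, -0.001, 0.001]
ft_force: [-0.6, 0.4, 0.3]
grip_width: 0.399
```

```bash
python3 - <<'E'
from m import *
o=manip.get_obs(); print(o['position'],tob(o['position'][None]),o['ee_rot'])
snap('wrist','w6.png')
E
```

```text
[ 0.49684905 -0.11468345  0.23493358] [[-0.1527  0.0029]] [ 9.84052518e-01 -1.77873889e-01 -1.05227693e-03  6.42895821e-04]
```

View pics/w6.png

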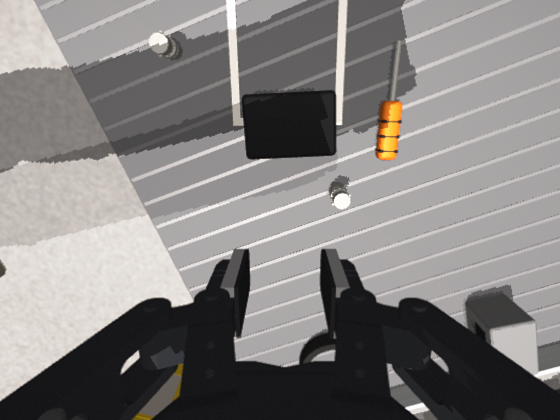

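The wrist view shows the lamp top at (243–336, 91–158) and adapter_b at (341,200). The lamp is nearly square to the tool.

```bash
python3 - <<'E'
from m import *
o=manip.get_obs();P=wpose(o)
w=lambda p,z:tob(toworld('wrist',p,z,P))
print(w([(243,93),(336,91),(336,155),(249,158)],.15)); print('adB',w([(342,201)],.062))
print('bay near outer',w([(234,125),(341,124)],.02))
im=cv2.imread('pics/w6.png');cv2.imwrite('pics/w6z.png',cv2.resize(im[60:230,200:420],None,fx=3.5,fy=3.5,interpolation=cv2.INTER_CUBIC))
E
```

```text
[[-0.0676  0.0293]
 [-0.0669 -0.0327]
 [-0.1094 -0.0344]
 [-0.111   0.0271]]
adB [[-0.1692 -0.0559]]
bay near outer [[-0.0953  0.0565]
 [-0.0952 -0.0586]]
```

View pics/w6z.png

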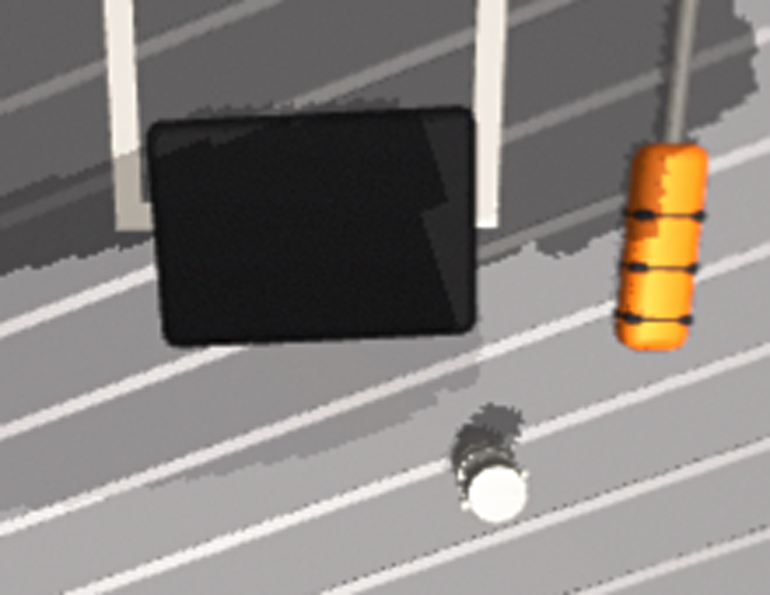

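>>> move_arm(
  claw=[0.4, 0.4, 0.4, 0.4, 0.4, 0.4],
  dp=[
    [0.02, 0, 0.13],
    [0, 0, 0.13],
    [0, 0, 0.13],
    [0, 0, 0.13],
    [0, 0, 0],
    [0, 0, 0],
  ],
  turn=[
    [0, 0, 0],
    [0, 0, 0],
    [0, 0, 0],
    [0, 0, 0],
    [0, 0, 0],
    [0, 0, 0],
  ],
)

```text
clock: 8.3
position: [0.5019, -0.1102, 0.1314]
ee_rot: [0.985, -0.174, -0.002, -0.001]
ft_force: [-0.2, -0.4, 0.0]
grip_width: 0.403
```

>>> move_arm(
  claw=[0.4, 0.4, 0.4, 0.4, 0.4, 0.4],
  dp=[
    [0, -0.03, 0],
    [0, -0.03, 0],
    [0, -0.03, 0],
    [0, -0.02, 0],
    [0, 0, 0],
    [0, 0, 0],
  ],
  turn=[
    [0, 0, 0],
    [0, 0, 0],
    [0, 0, 0],
    [0, 0, 0],
    [0, 0, 0],
    [0, 0, 0],
  ],
)

```text
clock: 8.8
position: [0.5103, -0.091, 0.1327]
ee_rot: [0.985, -0.174, 0.0, 0.0]
ft_force: [0.7, 0.3, -0.9]
grip_width: 0.397
```

```bash
python3 - <<'E'
from m import *
o=manip.get_obs(); print(o['position'],tob(o['position'][None]),o['ft_force'])
im=snap('side','s7.png'); cv2.imwrite('pics/s7z.png',cv2.resize(cv2.imread('pics/s7.png')[150:320,160:360],None,fx=3.5,fy=3.5,interpolation=cv2.INTER_CUBIC))
snap('wrist','w7.png')
E
```

```text
[ 0.51032141 -0.09101043  0.13269858] [[-0.1259 -0.0018]] [ 0.72712193  0.32004109 -0.86425629]
```

View pics/s7z.png

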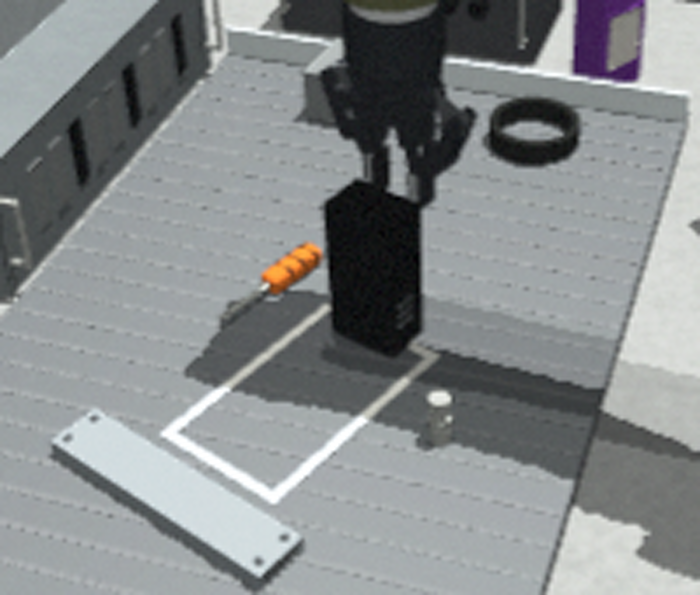

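View pics/w7.png

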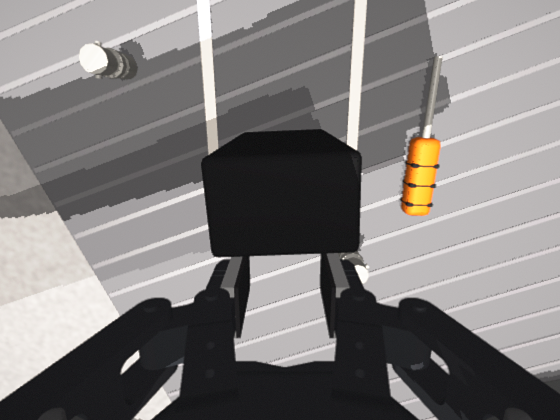

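The fingers are centred on the lamp, just behind its top edge (row 255). I'll drop 5 mm and push slowly.

>>> move_arm(
  claw=[0.4, 0.4, 0.4, 0.4, 0.4, 0.4, 0.4, 0.4],
  dp=[
    [0, 0, 0.03],
    [0, -0.025, 0],
    [0, -0.025, 0],
    [0, -0.025, 0],
    [0, -0.025, 0],
    [0, -0.025, 0],
    [0, 0, 0],
    [0, 0, 0],
  ],
  turn=[
    [0, 0, 0],
    [0, 0, 0],
    [0, 0, 0],
    [0, 0, 0],
    [0, 0, 0],
    [0, 0, 0],
    [0, 0, 0],
    [0, 0, 0],
  ],
)

```text
clock: 9.57
position: [0.5188, -0.0673, 0.1263]
ee_rot: [0.985, -0.174, 0.0, -0.0]
ft_force: [-0.2, 0.5, 0.5]
grip_width: 0.402
```

```bash
python3 - <<'E'
from m import *
o=manip.get_obs(); print(o['position'],tob(o['position'][None]),o['ft_force'])
im=snap('side','s8.png'); cv2.imwrite('pics/s8z.png',cv2.resize(cv2.imread('pics/s8.png')[150:320,160:360],None,fx=3.5,fy=3.5,interpolation=cv2.INTER_CUBIC))
E
```

```text
[ 0.51877888 -0.06726663  0.12632278] [[-0.1007 -0.0017]] [-0.15329647  0.54681115  0.54764498]
```

View pics/s8z.png

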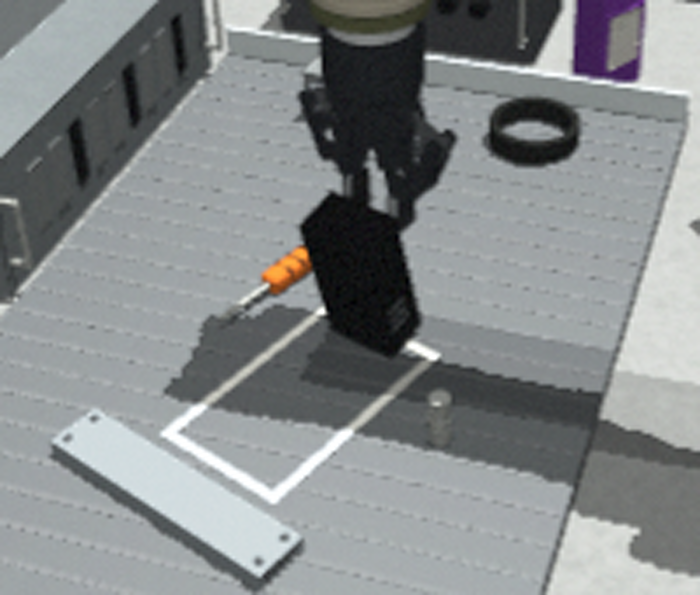

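The lamp is tilting cleanly and its foot has stayed put. I'll keep pushing.

>>> move_arm(
  claw=[0.4, 0.4, 0.4, 0.4, 0.4, 0.4, 0.4, 0.4],
  dp=[
    [0, -0.025, 0],
    [0, -0.025, 0],
    [0, -0.025, 0],
    [0, -0.025, 0],
    [0, -0.02, 0],
    [0, 0, 0],
    [0, 0, 0],
    [0, 0, 0],
  ],
  turn=[
    [0, 0, 0],
    [0, 0, 0],
    [0, 0, 0],
    [0, 0, 0],
    [0, 0, 0],
    [0, 0, 0],
    [0, 0, 0],
    [0, 0, 0],
  ],
)

```text
clock: 10.28
position: [0.5269, -0.0454, 0.1263]
ee_rot: [0.985, -0.175, -0.0, 0.0]
ft_force: [-0.6, -0.2, 0.3]
grip_width: 0.399
```

```bash
python3 - <<'E'
from m import *
o=manip.get_obs(); print(o['position'],tob(o['position'][None]),o['ft_force'])
im=snap('side','s9.png'); cv2.imwrite('pics/s9z.png',cv2.resize(cv2.imread('pics/s9.png')[150:320,160:360],None,fx=3.5,fy=3.5,interpolation=cv2.INTER_CUBIC))
E
```

```text
[ 0.526873   -0.0454203   0.12626642] [[-0.0774 -0.0019]] [-0.59961426 -0.24767665  0.26696631]
```

View pics/s9z.png

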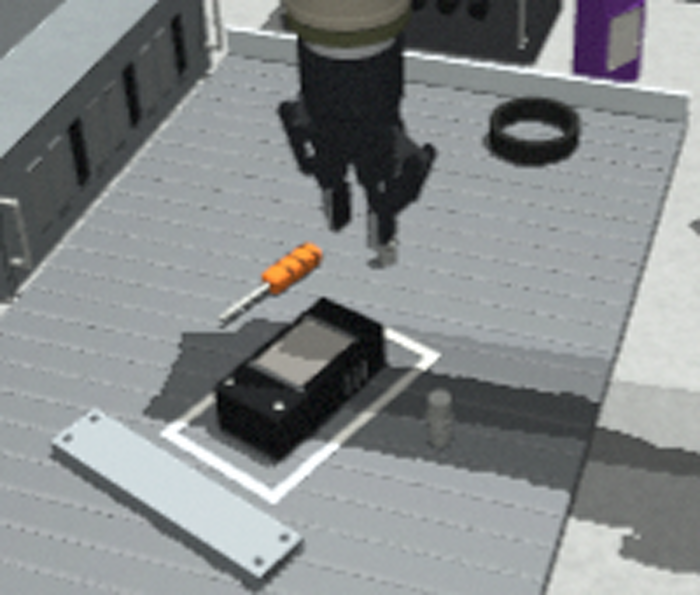

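The lamp has fallen flat inside the outline with its lens up. I'll raise the hand, back away and check from the top.

>>> move_arm(
  claw=[0.4, 0.4, 0.4, 0.4, 0.4, 0.4, 0.4, 0.4],
  dp=[
    [0, 0, -0.15],
    [0, 0, -0.15],
    [0, 0, -0.15],
    [0, 0.15, 0],
    [0, 0.15, 0],
    [0, 0.15, 0],
    [0, 0.15, 0],
    [0, 0, 0],
  ],
  turn=[
    [0, 0, 0],
    [0, 0, 0],
    [0, 0, 0],
    [0, 0, 0],
    [0, 0, 0],
    [0, 0, 0],
    [0, 0, 0],
    [0, 0, 0],
  ],
)

```text
clock: 11.0
position: [0.4832, -0.1646, 0.2162]
ee_rot: [0.984, -0.179, -0.0, 0.001]
ft_force: [0.0, -0.9, 0.0]
grip_width: 0.398
```

```bash
python3 - <<'E'
from m import *
o=manip.get_obs(); print(o['position'],o['ft_force'])
for n,(r,c) in dict(top=((150,300),(190,390)),side=((150,350),(120,380))).items():
    snap(n,n+'10.png'); f=4 if n=='top' else 3
    cv2.imwrite(f'pics/{n}10z.png',cv2.resize(cv2.imread(f'pics/{n}10.png')[r[0]:r[1],c[0]:c[1]],None,fx=f,fy=f,interpolation=cv2.INTER_CUBIC))
E
```

```text
[ 0.48317422 -0.16459329  0.21619585] [ 0.01599633 -0.86740879  0.03847382]
```

View pics/top10z.png

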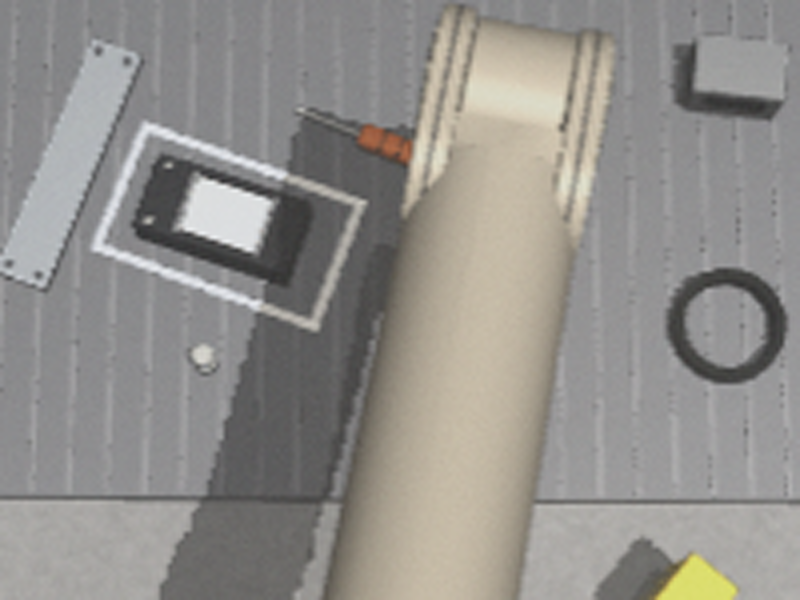

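View pics/side10z.png

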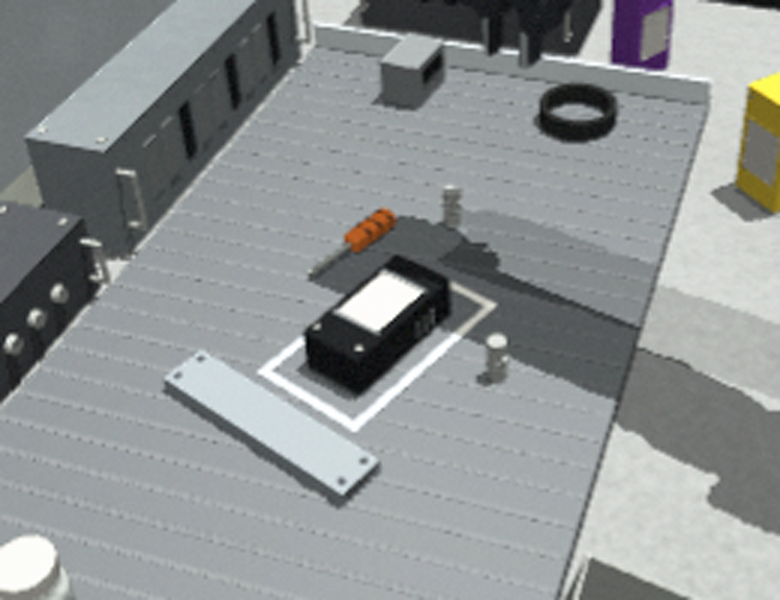

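The lamp lies inside the outline with clear margin all round (zoomed top view, 135–312 by 157–285). The plate is past the far line and the bystanders haven't moved. I'm handing in.

```bash
python3 -c "
from workcell import manip
print(manip.hand_in())"
```

```text
the job is handed in; nothing more can be done
None
```

I finished the task and handed it in at about 11 s of the 43 s allowed; the hand-in gave no verdict.

- **Plate:** I pushed the blanking plate along the shelf with two part-open fingertips until it cleared the bay. The wrist view put its near edge at bay x of about 0.118 m (0.098 m needed), square to the bay. That is about 20 mm past the far line.
- **Lamp:** I pushed the lamp housing near its top until it tipped over by itself. The final top and side views show it flat on its back, lens up, with clear margin inside the outline on all sides. I judged this from the pictures and did not compute its final corner positions.
- **Other things on the shelf:** Everything visible in the final views was where it started. The arm hid part of the screwdriver and adapter_b from above, but the side view shows both in place. My final views were cropped, so I did not recheck the beltpack; only the edge of the jar was in view. The arm never went near either.
- **Robot:** The hand was raised and backed away, touching nothing, with force readings at noise level.

The camera estimates differed from each other by up to about 9 mm at the start, mostly on the plate and lamp corners. That is more than the stated 2 mm calibration but well inside the 20 mm plate margin. My first descent also stopped about 6 mm too high, so I backed off and lowered the fingers again before pushing the plate.

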